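# Set the toy sound box to the dinosaur and play it

### The job

Make the toy sound box play the dinosaur: with a fingertip, push the upright red tab on its dial round until the red pointer points squarely at the green dinosaur picture, then press the round yellow button fully down and let it come back up. Do not pinch the tab or press the button before the pointer is set, and leave all the loose toys standing where they are.

Things in the scene. Friction and masses are not known exactly. Their poses are not given: they have to be found in the camera images.
- axle (a point): Centre of the white dial, on its turning axis, at the height of the dial's upper face (57 mm above the table). The dial (radius 70 mm, 12 mm thick, a brass cap of radius 14 mm standing 5 mm proud at its middle) lies flat on the sound box, a low wooden box 260 x 270 mm whose top is 45 mm above the table and which is fixed to the table. The point's axes are the box's: its -x axis points to the box's front edge (towards the robot, give or take 20 degrees), +z is up.
- dial (a joint): Turn of the dial in rad, seen from above positive counter-clockwise; at 0 the pointer points to the box's front (-x axis of axle). It turns from -2.0 to 2.0 and has dry friction (0.09 N m, about 1.6 N at the tab): it stays where it is left. No click stops. It starts within 0.3 rad of 0, between the pictures, and the wanted picture may lie either way round.
- tab_mid (a point): Middle of the upright red tab on the dial. The tab is a flat fin 55 mm from the axis, in line with the pointer and on its side: 26 mm long radially, 14 mm thick across (the way it is pushed), 32 mm tall, from 57 to 89 mm above the table. Pushing its clockwise face makes dial grow, the other makes it fall. Its halves: dial_c3 (counter-clockwise face), dial_c4 (clockwise face).
- pointer_aim (a point): The point at which the dial's red pointer points: 105 mm from the axis, in line with pointer and tab (the red pointer itself ends 85 mm from the axis).
- pic_dino: Round white picture plaque, 36 mm across and 3 mm thick, with a small green dinosaur on it; origin at its middle, underside. The four plaques are fixed on the sound box's top, all 105 mm from the dial's axis, at the dial angles -1.5, -0.72, 0.72 and 1.5 rad (dial when the pointer is on them); which picture is at which place changes.
- pic_cup: Such a plaque with a dark grey cup.
- pic_clown: Such a plaque with an orange, red and yellow clown.
- pic_cube: Such a plaque with a blue and white cube.
- button_top (a point): Middle of the upper face of the yellow push button (36 mm across) in a white round housing (52 mm across, its rim 10 mm lower than the button's top). It is on the sound box behind the dial, 107 mm from the axis along the +x axis of axle, its top 67 mm above the table. It is pressed straight down.
- button (a joint): How far the button is pressed, m: 0 up, 0.006 fully down; a spring needs 1.5 N to start and 5 N to be fully down, and brings it back up.
- dino: Loose green plastic dinosaur, 150 mm long, 112 mm tall, one of four toys in a row beyond the sound box (about 0.77 m from the robot); origin under its middle. Not to be moved.
- cup: Loose stainless steel toy cup, 68 mm across, 62 mm tall, in the row; origin under its middle. Not to be moved.
- clown: Loose wooden clown stacker, 84 mm across, 142 mm tall, in the row; origin under its middle. Not to be moved.
- cube: Loose clear acrylic cube, 50 mm, in the row; origin under its middle. Not to be moved.
- car: Loose wooden toy car, 100 x 62 mm, 58 mm tall, left of the sound box; origin under its middle. Not to be moved.
- arch: Loose red wooden arch block, 100 x 30 mm, 67 mm tall, right of the sound box; origin under its middle. Not to be moved.

How it is judged:
By the outcome, as a careful person would: the job done as asked, in the order asked, and still so for the second after the job is handed in, with the robot touching nothing.
It also fails if it takes over 51 s, if anything falls off the work surface, if the arm or the gripper's body presses on something with over 40 N, if the wrist force passes 120 N, or if a joint passes its speed limit or range.

### The arm

A 7-joint arm with a two-finger parallel gripper is mounted at the origin on the work surface. World frame = base frame: x ahead of the robot, y to its left, z up, the work surface at z = 0. Lengths are in m, angles in rad, forces in N, time in s.
With the tool pointing down it reaches from about 0.4 to 0.875 m from the base axis. Payload 19.3 kg.
Tool frame: the origin (TCP) lies midway between the tips of the shut fingers; the grasp point (between the pads) lies r.grip_depth behind it (r.grip_depth is the distance from the TCP to the grasp point, in m); z points along the fingers, y is the line along which they close (so a half turn about z gives the same grasp; the last joint's range is limited). The gripper opens to 85 mm and grips with 20 to 120 N. Pads are 22 mm wide; open, the fingers measure 114 mm over their backs; the gripper's body (76 mm by 85 mm) begins 54 mm behind the grasp point. The pads swing forward as they close: fully open they stand 13 mm farther back than shut.
Start: joints at [-1.253, 0.521, -0.036, 1.599, 0.021, 1.021, -0.113], TCP at [0.236, 0.579, 0.231] pointing down, gripper open.
Joint ranges: [-2.91, 2.91], [-0.3, 2.13], [-1.5, 1.42], [0.17, 2.43], [-1.26, 4.41], [0.16, 1.93], [-2.52, 2.52]. Speed limits (rad/s): [1.89, 1.89, 2.39, 2.39, 3.01, 3.01, 3.01].

### API

Orientations are given as a 3x3 rotation matrix whose columns are the frame's x, y, z axes.
In Python, from rig import monitor, imaging, r gives the robot as it stands.
- The arm moves only by the shell command python3 -m creep 'ROWS' [OPENING]. ROWS is JSON, a list of rows, each an object of numbers: "dx", "dy", "dz": the shift along the tool's x, y, z in m; "yaw": the turn about the tool's z in degrees. In form: [{"dx": .., "dy": .., "dz": .., "yaw": ..}, ...]. A call has 1 to 8 rows; each row shifts and turns the commanded pose from where the row before left it, along the tool's axes as they then stand; what a row does not reach is not made up. A row lasts 1/12 s, in which the tool goes at most 41.7 mm and 7.16 degrees, less where a joint would pass 70% of its speed; a pose out of reach is approached as far as the arm can. A call with a gripper value outside its range is refused whole. OPENING is the opening, from -1 (shut) to 1 (fully open), so that 0 is half open, set as the call begins (- or left out, the last holds). The fingers move at their own pace and stop on an object; the grip force is fixed at half the most. Time passes only in rows, so rows that do not move let the fingers close. It gives the time, the measured TCP pose, the force, the opening and the grip force at its end, in the units of the state.
- monitor.state(): the state, without advancing time (a new reading comes with each control period).
- imaging.capture(name): name is "scene" or "top" or "wrist"; returns the picture (480x640x3 uint8, red, green, blue); there is no depth.
- imaging.get_calibration(name): a dict with "fx", "fy", "cx", "cy" (pixels), "extrinsics" (4x4, takes a point from camera to world coordinates); the wrist camera has in their place "hand_eye" (4x4, takes a point from camera to tool coordinates, whose origin is the TCP and whose axes are the flange's). Camera axes: x right, y up, looking along -z (the intrinsics and any distortion apply to the point x, -y, -z); pixel columns grow to the right and rows downward; lengths in m; the calibration is good to about 2 mm. The wrist camera is an equidistant fisheye: a pixel r from the principal point sees the ray r / f radians off the axis. A picture is of the moment at which its call begins: read the wrist's pose just before it. get_calibration takes no time and is no camera call.
- r.close_job(): hands the job in; it is judged then, once.
The state is a dict: "t": time; "joint_pos": joint angles; "joint_velocities": joint speeds; "tau": joint torques, N m; "tool_pos": TCP position; "eef_rot": TCP orientation; "wrist_force": force on the tool from outside, world axes, zero at the start; "wrist_torque": the same for the moment, N m; "opening": opening from 0.0 (shut) to 1.0 (fully open); "gripper_force": force on a finger pad.
Only numpy, scipy, OpenCV 4.12 (cv2) and the standard library are available. Lean on these libraries where they do the work, as an engineer would, in place of code of your own. Each camera call takes 0.05 s, during which the arm holds its last target. There are 200 camera calls.

## Working session

There is one attempt and no reset: what is moved stays moved. The work goes in short steps, Python scripts to look and compute and a shell command to move; the robot and the scene stay as the last step left them, time stands still between calls to the robot, and variables do not carry over. Pictures are saved under pics/ and viewed, at most 10 in all, crops included, and the job is handed in when it is done.

```bash
mkdir -p pics; ls; python3 - <<'E'
from rig import monitor, imaging, r
import cv2,numpy as np
np.set_printoptions(precision=4,suppress=True)
for n in("scene","top"):
    cv2.imwrite(f"pics/{n}0.png",imaging.capture(n)[:,:,::-1]); print(n,imaging.get_calibration(n))
print(imaging.get_calibration("wrist"))
s=monitor.state();print(s, r.grip_depth)
E
```

```text
pics
scene {'fx': 463.10114063961527, 'fy': 463.10114063961527, 'cx': 314.60968648894607, 'cy': 241.53810459936815, 'extrinsics': array([[ 0.2475, -0.7571,  0.6047,  1.16  ],
       [ 0.9688,  0.2031, -0.1422, -0.1477],
       [-0.0152,  0.621 ,  0.7837,  0.8296],
       [ 0.    ,  0.    ,  0.    ,  1.    ]])}
top {'fx': 623.3566974030381, 'fy': 623.3566974030381, 'cx': 325.456169637964, 'cy': 238.4870314058347, 'extrinsics': array([[ 0.0086,  0.9715, -0.237 ,  0.2854],
       [-1.    ,  0.0083, -0.0023, -0.0112],
       [-0.0003,  0.2371,  0.9715,  1.2992],
       [ 0.    ,  0.    ,  0.    ,  1.    ]])}
{'fx': 371.64829954431775, 'fy': 371.64829954431775, 'cx': 326.4413030231489, 'cy': 241.119703539442, 'hand_eye': array([[ 0.0004,  0.9625,  0.2711,  0.0686],
       [ 1.    , -0.0005,  0.0001, -0.0004],
       [ 0.0002,  0.2711, -0.9625, -0.143 ],
       [ 0.    ,  0.    ,  0.    ,  1.    ]])}
{'t': 0.1, 'joint_pos': array([-1.2532,  0.522 , -0.0363,  1.5999,  0.0212,  1.0211, -0.1128]), 'joint_velocities': array([-0.0006, -0.0004, -0.001 , -0.0032, -0.0006,  0.0009, -0.002 ]), 'tau': array([  0.0046, -92.8498,   1.9841, -37.0533,   0.018 ,   0.0055,
        -0.0001]), 'tool_pos': array([0.2363, 0.5783, 0.2308]), 'eef_rot': array([[-0.9257,  0.3782, -0.0003],
       [ 0.3782,  0.9257, -0.001 ],
       [-0.0001, -0.001 , -1.    ]]), 'wrist_force': array([ 0.0679, -0.1127,  0.4727]), 'wrist_torque': array([0.0752, 0.0296, 0.0197]), 'gripper_force': 0.0, 'opening': 1.0002304610022255} 0.0187
```

View pics/top0.png

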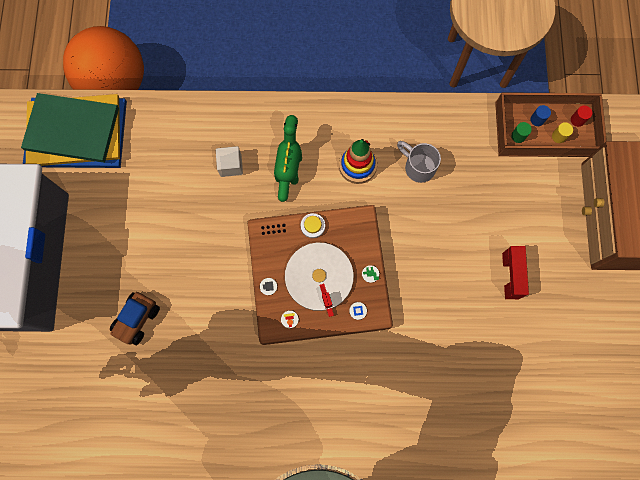

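View pics/scene0.png

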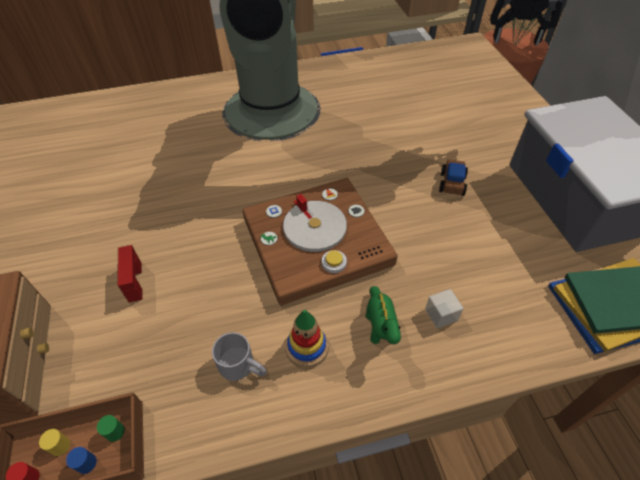

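The dino plaque is at about (371,273) in the top view, on the right of the dial. The pointer is at about (330,313), slightly counter-clockwise of front, so the dial must increase to about 1.5. The tab gets pushed on its clockwise (left) face.

```bash
cat > h.py <<'E'
from rig import monitor, imaging, r
import cv2,numpy as np
np.set_printoptions(precision=4,suppress=True)
def ray(n,uv,z,s=None):
    c=imaging.get_calibration(n)
    x,y=(uv[0]-c['cx'])/c['fx'],(uv[1]-c['cy'])/c['fy']
    if n=="wrist":
        a=np.hypot(x,y); k=np.sin(a)/a; d=np.array([x*k,-y*k,-np.cos(a)])
        T=np.eye(4);T[:3,:3]=s['eef_rot'];T[:3,3]=s['tool_pos'];T=T@c['hand_eye']
    else: d=np.array([x,-y,-1]);T=c['extrinsics']
    d=T[:3,:3]@d;o=T[:3,3];return o+d*(z-o[2])/d[2]
def blobs(img,lo,hi,roi,amin=30):
    """centroids (u,v,area) of an HSV range in roi u0,v0,u1,v1"""
    u0,v0,u1,v1=roi
    m=cv2.inRange(cv2.cvtColor(img,cv2.COLOR_RGB2HSV),lo,hi)[v0:v1,u0:u1]
    n,l,st,ce=cv2.connectedComponentsWithStats(m)
    out=[]
    for i in range(1,n):
        if st[i,4]>=amin:
            c=max(cv2.findContours((l==i).astype(np.uint8),0,1)[0],key=cv2.contourArea)
            (cx,cy),_,_=cv2.minAreaRect(cv2.convexHull(c)); 
            el=cv2.fitEllipse(cv2.convexHull(c)) if len(cv2.convexHull(c))>4 else None
            out.append((ce[i]+[u0,v0],st[i,4],None if el is None else np.array(el[0])+[u0,v0]))
    return out
E
python3 - <<'E'
from h import *
for n,roi in(("top",(245,200,395,345)),("scene",(240,180,400,300))):
    im=cv2.imread(f"pics/{n}0.png")[:,:,::-1].copy()
    print(n)
    for nm,lo,hi,z in(("white",(0,0,120),(179,70,255),.048),("yellow",(22,150,120),(35,255,255),.067),("red",(0,200,80),(6,255,255),.058)):
        for ce,a,el in blobs(im,lo,hi,roi):
            zz=.057 if a>1500 else z
            p=el if (el is not None and nm!="red") else ce
            print(nm,ce,a,ray(n,p,zz))
E
```

```text
top
white [312.4    226.0419] 215 [0.6191 0.0192 0.048 ]
white [318.3265 274.9441] 3311 [0.5103 0.0047 0.057 ]
white [369.6154 274.0559] 143 [ 0.5179 -0.0996  0.048 ]
white [268.     286.2025] 158 [0.4903 0.1075 0.048 ]
white [357.7197 310.465 ] 157 [ 0.4425 -0.0741  0.048 ]
white [289.2448 319.4825] 143 [0.4241 0.0628 0.048 ]
yellow [312.1953 223.5814] 215 [0.6171 0.0192 0.067 ]
red [325.3178 295.9147] 129 [ 0.4698 -0.009   0.058 ]
red [329.875 311.825] 40 [ 0.4379 -0.0183  0.058 ]
scene
white [329.5833 194.1042] 96 [0.4277 0.0633 0.048 ]
white [315.2574 225.4554] 2218 [0.5178 0.0044 0.057 ]
white [273.6667 210.5797] 138 [ 0.4458 -0.0737  0.048 ]
white [356.     210.4032] 124 [0.4934 0.1075 0.048 ]
white [269.1079 238.2086] 139 [ 0.5217 -0.0995  0.048 ]
white [334.4807 262.7182] 181 [0.6153 0.0209 0.048 ]
yellow [333.8395 257.8827] 162 [0.6229 0.0182 0.067 ]
red [300.0541 200.1622] 37 [ 0.439 -0.01   0.058]
```

```bash
python3 -c "
import cv2
a=cv2.imread('pics/top0.png')[200:350,240:400];cv2.imwrite('pics/topc.png',cv2.resize(a,None,fx=4.0,fy=4.0,interpolation=2)[:600])"
```

```text
(no output)
```

View pics/topc.png

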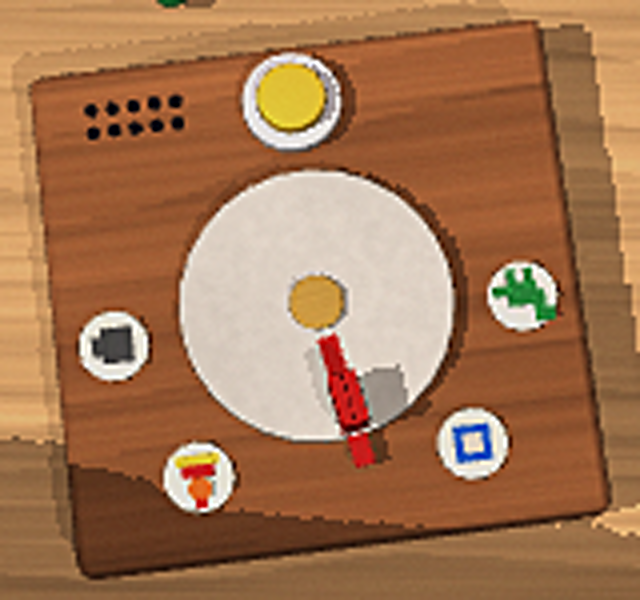

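```bash
cat >> h.py <<'E'
def fit():
    q=np.array([-1.5,-.72,.72,1.5]);L=[.105*np.array([-np.cos(a),-np.sin(a)]) for a in q]+[np.array([.107,0]),np.zeros(2)]
    top=[(.4903,.1075),(.4241,.0628),(.4425,-.0741),(.5179,-.0996),(.6171,.0192),(.5103,.0047)]
    sc=[(.4934,.1075),(.4277,.0633),(.4458,-.0737),(.5217,-.0995),(.6229,.0182),(.5178,.0044)]
    W=(np.array(top)+sc)/2;L=np.array(L)
    A=(L-L.mean(0)).T@(W-W.mean(0));yaw=np.arctan2(A[0,1]-A[1,0],A[0,0]+A[1,1])
    R=np.array([[np.cos(yaw),-np.sin(yaw)],[np.sin(yaw),np.cos(yaw)]]);c=W.mean(0)-R@L.mean(0)
    return c,yaw,W-(L@R.T+c)
def at(q,rad,back):
    c,y,_=fit();th=np.pi+y+q
    return c+rad*np.array([np.cos(th),np.sin(th)])-back*np.array([-np.sin(th),np.cos(th)])
E
python3 - <<'E'
from h import *
c,y,res=fit();print(c,y);print(res*1000)
for n,uv in(("top",(240+366/4,200+462/4)),):
    p=ray(n,uv,.058)[:2]-c; print("pointer q",np.arctan2(-p[1],-p[0])-y,np.hypot(*p))
s=monitor.state();R=s['eef_rot']
g=at(.16,.055,.036);print("goal",g)
print("tool shift",R.T@np.array([*(g-s['tool_pos'][:2]),.13-s['tool_pos'][2]]))
az=np.arctan2(R[1,0],R[0,0]);print("tool x az",az,"want",y+.16+np.pi/2)
E
```

```text
[0.5135 0.0048] 0.13192478003630329
[[-0.4952 -0.1826]
 [-0.2244 -0.0327]
 [-0.1892  0.2849]
 [-0.1     0.4211]
 [ 0.4443 -0.2078]
 [ 0.5645 -0.2828]]
pointer q 0.17683119772058417 0.08695389390674002
goal [0.4505 0.0235]
tool shift [-0.4081 -0.4325  0.1013]
tool x az 2.7537850264676074 want 1.8627211068312
```

```bash
python3 -m creep '[{"dx":-0.0255,"dy":-0.027},{"dx":-0.0255,"dy":-0.027},{"dx":-0.0255,"dy":-0.027},{"dx":-0.0255,"dy":-0.027},{"dx":-0.0255,"dy":-0.027},{"dx":-0.0255,"dy":-0.027},{"dx":-0.0255,"dy":-0.027},{"dx":-0.0255,"dy":-0.027}]' -1
python3 -m creep '[{"dx":-0.0255,"dy":-0.027},{"dx":-0.0255,"dy":-0.027},{"dx":-0.0255,"dy":-0.027},{"dx":-0.0255,"dy":-0.027},{"dx":-0.0255,"dy":-0.027},{"dx":-0.0255,"dy":-0.027},{"dx":-0.0255,"dy":-0.027},{"dx":-0.0255,"dy":-0.027}]'
python3 -m creep '[{"yaw":6.4},{"yaw":6.4},{"yaw":6.4},{"yaw":6.4},{"yaw":6.4},{"yaw":6.4},{"yaw":6.4},{"yaw":6.2}]'
python3 - <<'E'
from h import *
s=monitor.state();R=s['eef_rot'];print(s['tool_pos'],s['joint_pos'])
g=at(.17,.055,.036)
print("tool shift",R.T@np.array([*(g-s['tool_pos'][:2]),.07-s['tool_pos'][2]]),"az",np.arctan2(R[1,0],R[0,0]))
cv2.imwrite("pics/w1.png",imaging.capture("wrist")[:,:,::-1])
E
```

```text
[0.2363 0.5783 0.2308] [-1.2532  0.522  -0.0363  1.5999  0.0212  1.0211 -0.1128]
tool shift [-0.4082 -0.4331  0.1613] az 2.7537850264676074schema error: expected keys dx, dy, dz, yaw
schema error: expected keys dx, dy, dz, yaw
schema error: expected keys dx, dy, dz, yaw
```

View pics/w1.png

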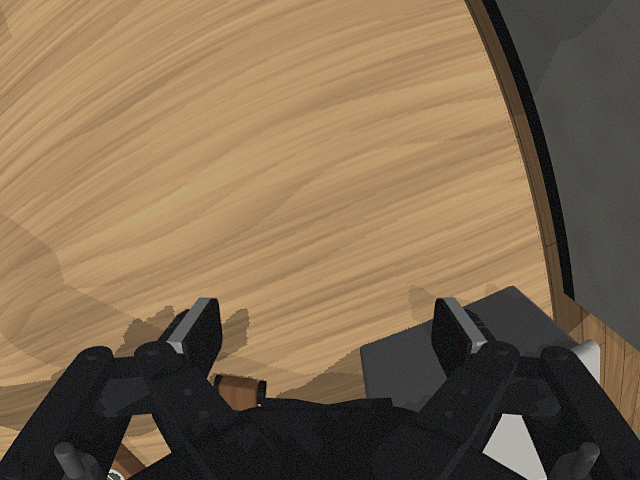

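The arm didn't move, because every row needs all four keys. The picture shows the start pose with the fingers open.

```bash
python3 -m creep '[{"dx":-0.0255,"dy":-0.027,"dz":0,"yaw":0},{"dx":-0.0255,"dy":-0.027,"dz":0,"yaw":0},{"dx":-0.0255,"dy":-0.027,"dz":0,"yaw":0},{"dx":-0.0255,"dy":-0.027,"dz":0,"yaw":0},{"dx":-0.0255,"dy":-0.027,"dz":0,"yaw":0},{"dx":-0.0255,"dy":-0.027,"dz":0,"yaw":0},{"dx":-0.0255,"dy":-0.027,"dz":0,"yaw":0},{"dx":-0.0255,"dy":-0.027,"dz":0,"yaw":0}]' -1
python3 -m creep '[{"dx":-0.0255,"dy":-0.027,"dz":0,"yaw":0},{"dx":-0.0255,"dy":-0.027,"dz":0,"yaw":0},{"dx":-0.0255,"dy":-0.027,"dz":0,"yaw":0},{"dx":-0.0255,"dy":-0.027,"dz":0,"yaw":0},{"dx":-0.0255,"dy":-0.027,"dz":0,"yaw":0},{"dx":-0.0255,"dy":-0.027,"dz":0,"yaw":0},{"dx":-0.0255,"dy":-0.027,"dz":0,"yaw":0},{"dx":-0.0255,"dy":-0.027,"dz":0,"yaw":0}]'
python3 -m creep '[{"dx":0,"dy":0,"dz":0,"yaw":6.4},{"dx":0,"dy":0,"dz":0,"yaw":6.4},{"dx":0,"dy":0,"dz":0,"yaw":6.4},{"dx":0,"dy":0,"dz":0,"yaw":6.4},{"dx":0,"dy":0,"dz":0,"yaw":6.4},{"dx":0,"dy":0,"dz":0,"yaw":6.4},{"dx":0,"dy":0,"dz":0,"yaw":6.4},{"dx":0,"dy":0,"dz":0,"yaw":6.2}]'
python3 - <<'E'
from h import *
s=monitor.state();R=s['eef_rot'];print(s['tool_pos'],s['joint_pos'])
g=at(.17,.055,.036)
print("tool shift",R.T@np.array([*(g-s['tool_pos'][:2]),.07-s['tool_pos'][2]]),"az",np.arctan2(R[1,0],R[0,0]))
cv2.imwrite("pics/w2.png",imaging.capture("wrist")[:,:,::-1])
E
```

```text
t: 0.82
tool_pos: [0.3437, 0.2997, 0.2313]
eef_rot: [[-0.926, 0.378, -0.0], [0.378, 0.926, -0.0], [0.0, -0.0, -1.0]]
wrist_force: [0.9, 0.1, -0.3]
opening: -0.001
gripper_force: 0.0
t: 1.48
tool_pos: [0.4509, 0.0225, 0.2314]
eef_rot: [[-0.926, 0.378, 0.0], [0.378, 0.926, 0.0], [-0.0, 0.0, -1.0]]
wrist_force: [0.7, 1.5, -0.3]
opening: -0.005
gripper_force: 0.0
t: 2.15
tool_pos: [0.4506, 0.0243, 0.2313]
eef_rot: [[-0.283, 0.959, -0.0], [0.959, 0.283, -0.0], [-0.0, -0.0, -1.0]]
wrist_force: [0.2, -0.8, 0.4]
opening: -0.001
gripper_force: 0.0
[0.4506 0.0243 0.2313] [-0.4968  0.2587  0.3757  2.0514 -0.1249  0.8529  0.2371]
tool shift [-0.0013 -0.0007  0.1613] az 1.858044477222445
```

View pics/w2.png

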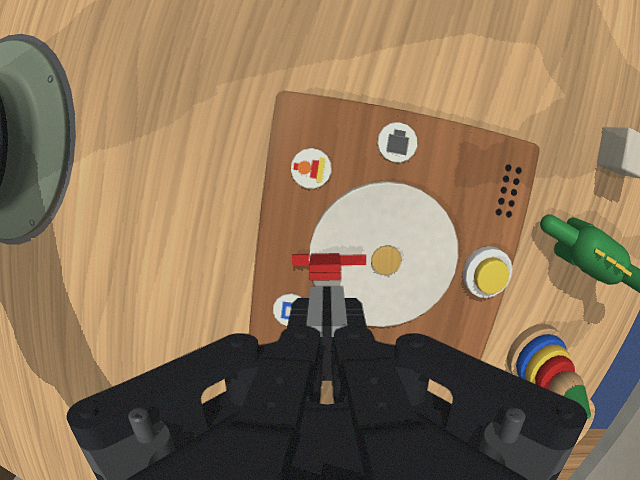

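Wrist view: tab top at about (325,260), brass cap at (386,260), fingertips shut at (327,300). I'll check that the point to descend to is clear of the tab.

```bash
python3 - <<'E'
from h import *
s=monitor.state();R=s['eef_rot']
for nm,uv,z in(("tabtop",(325,260),.089),("cap",(386.5,260),.062),("pointertip",(292,260),.058),("button",(492,276),.067)):
    p=ray("wrist",uv,z,s);print(nm,p,"in tool",R.T@(p-s['tool_pos']))
print(fit()[0],at(.17,.055,0))
p=ray("wrist",(292,260),.058,s)[:2]-ray("wrist",(386.5,260),.062,s)[:2];print(np.arctan2(-p[1],-p[0])-fit()[1])
E
```

```text
tabtop [ 0.4569 -0.0029  0.089 ] in tool [-0.0279 -0.0014  0.1422]
cap [0.5122 0.0033 0.062 ] in tool [-0.0372  0.0535  0.1692]
pointertip [ 0.4311 -0.0213  0.058 ] in tool [-0.0385 -0.0312  0.1732]
button [0.6161 0.017  0.067 ] in tool [-0.0526  0.1571  0.1642]
[0.5135 0.0048] [ 0.461  -0.0115]
0.16230141953336888
```

```bash
python3 -m creep '[{"dx":0,"dy":0,"dz":0.027,"yaw":0},{"dx":0,"dy":0,"dz":0.027,"yaw":0},{"dx":0,"dy":0,"dz":0.027,"yaw":0},{"dx":0,"dy":0,"dz":0.027,"yaw":0},{"dx":0,"dy":0,"dz":0.027,"yaw":0},{"dx":0,"dy":0,"dz":0.026,"yaw":0},{"dx":0,"dy":0,"dz":0,"yaw":0}]'
python3 -m creep '[{"dx":-0.004,"dy":0,"dz":0,"yaw":0},{"dx":-0.004,"dy":0,"dz":0,"yaw":0},{"dx":-0.004,"dy":0,"dz":0,"yaw":0},{"dx":-0.003,"dy":0,"dz":0,"yaw":0},{"dx":0,"dy":0,"dz":0,"yaw":0}]'
python3 - <<'E'
from h import *
s=monitor.state()
cv2.imwrite("pics/w3.png",imaging.capture("wrist")[:,:,::-1])
E
```

```text
t: 2.78
tool_pos: [0.4486, 0.0241, 0.0669]
eef_rot: [[-0.291, 0.957, -0.005], [0.957, 0.291, -0.001], [0.001, -0.006, -1.0]]
wrist_force: [-2.5, 0.1, -1.5]
opening: 0.003
gripper_force: 0.0
t: 3.2
tool_pos: [0.4557, 0.0093, 0.0713]
eef_rot: [[-0.288, 0.958, 0.002], [0.958, 0.288, 0.0], [-0.0, 0.002, -1.0]]
wrist_force: [0.5, -0.5, -0.7]
opening: -0.001
gripper_force: 0.0
```

View pics/w3.png

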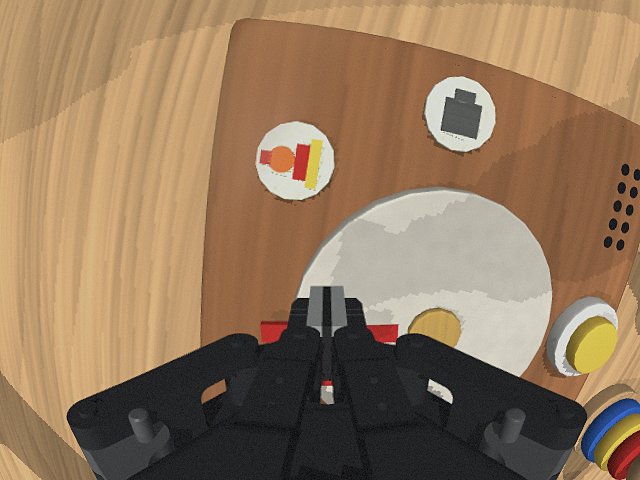

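The shut fingertip is at (327,295), right behind the tab's clockwise face and centred on the tab radially. Next I push along the arc.

```bash
python3 -m creep '[{"dx":-0.0056,"dy":-0.0015,"dz":0,"yaw":-5.73},{"dx":-0.0056,"dy":-0.0015,"dz":0,"yaw":-5.73},{"dx":-0.0056,"dy":-0.0015,"dz":0,"yaw":-5.73},{"dx":-0.0056,"dy":-0.0015,"dz":0,"yaw":-5.73},{"dx":-0.0056,"dy":-0.0015,"dz":0,"yaw":-5.73},{"dx":-0.0056,"dy":-0.0015,"dz":0,"yaw":-5.73},{"dx":-0.0056,"dy":-0.0015,"dz":0,"yaw":-5.73},{"dx":0,"dy":0,"dz":0,"yaw":0}]'
cat >> h.py <<'E'
def dial():
    """dial angle from top view red pointer/tab, and tool pose rel. axle"""
    s=monitor.state();im=imaging.capture("top");c,y,_=fit()
    p=s['tool_pos'][:2]-c;R=s['eef_rot'];print("tool rad",np.hypot(*p),"ang q",np.arctan2(-p[1],-p[0])-y,"x-axis q",np.arctan2(R[1,0],R[0,0])-np.pi/2-y,"axle in tool",R.T[:2,:2]@-p)
    for ce,a,el in blobs(im,(0,190,70),(7,255,255),(250,240,385,335),8):
        w=ray("top",ce,.058)[:2]-c;print("red",ce,a,np.hypot(*w),np.arctan2(-w[1],-w[0])-y)
    return im
E
python3 - <<'E'
from h import *
dial()
E
```

```text
t: 3.92
tool_pos: [0.4683, -0.0284, 0.0706]
eef_rot: [[-0.84, 0.543, 0.0], [0.543, 0.84, -0.0], [-0.0, 0.0, -1.0]]
wrist_force: [-0.3, -0.4, 0.3]
opening: 0.002
gripper_force: 0.0
tool rad 0.0561279594834145 ang q 0.5019789029332813 x-axis q 0.865195196681634 axle in tool [-0.0199  0.0525]
```

```bash
python3 -m creep '[{"dx":-0.0028,"dy":-0.0009,"dz":0,"yaw":-2.87},{"dx":-0.0028,"dy":-0.0009,"dz":0,"yaw":-2.87},{"dx":-0.0028,"dy":-0.0009,"dz":0,"yaw":-2.87},{"dx":-0.0028,"dy":-0.0009,"dz":0,"yaw":-2.87},{"dx":-0.0028,"dy":-0.0009,"dz":0,"yaw":-2.87},{"dx":-0.0028,"dy":-0.0009,"dz":0,"yaw":-2.87},{"dx":-0.0028,"dy":-0.0009,"dz":0,"yaw":-2.87},{"dx":-0.0028,"dy":-0.0009,"dz":0,"yaw":-2.87}]'
python3 -m creep '[{"dx":-0.0028,"dy":-0.0009,"dz":0,"yaw":-2.87},{"dx":-0.0028,"dy":-0.0009,"dz":0,"yaw":-2.87},{"dx":0,"dy":0,"dz":0,"yaw":0},{"dx":0,"dy":0,"dz":0,"yaw":0}]'
cat >> h.py <<'E'
def wrist(name,z=.058):
    s=monitor.state();im=imaging.capture("wrist");cv2.imwrite(f"pics/{name}.png",im[:,:,::-1]);c,y,_=fit()
    for ce,a,el in blobs(im,(0,190,60),(7,255,255),(150,200,600,479),15):
        w=ray("wrist",ce,z,s)[:2]-c;print("wred",ce,a,np.hypot(*w),np.arctan2(-w[1],-w[0])-y)
E
python3 - <<'E'
from h import *
cv2.imwrite("pics/t4.png",dial()[:,:,::-1]);wrist("w4")
E
```

```text
t: 4.63
tool_pos: [0.4852, -0.0426, 0.0704]
eef_rot: [[-0.984, 0.178, -0.001], [0.178, 0.984, -0.0], [0.001, -0.0, -1.0]]
wrist_force: [-2.8, -1.5, 0.2]
opening: 0.001
gripper_force: 1.0
t: 4.97
tool_pos: [0.4909, -0.0452, 0.0704]
eef_rot: [[-0.997, 0.081, 0.0], [0.081, 0.997, 0.0], [-0.0, 0.0, -1.0]]
wrist_force: [-0.1, -0.7, 1.2]
opening: -0.001
gripper_force: 0.0
tool rad 0.05488427677580834 ang q 1.0140394343882217 x-axis q 1.3580783997422765 axle in tool [-0.0185  0.0517]
wred [277.9815 322.6667] 54 0.07513003555802203 1.3130041372304269
wred [284.3333 319.8889] 18 0.07211454816547798 1.2893974762058984
wred [264.8585 328.6887] 106 0.08161232483918031 1.3591648342084217
wred [381.0333 326.2067] 300 0.026081774629876778 1.303663902340956
```

View pics/w4.png

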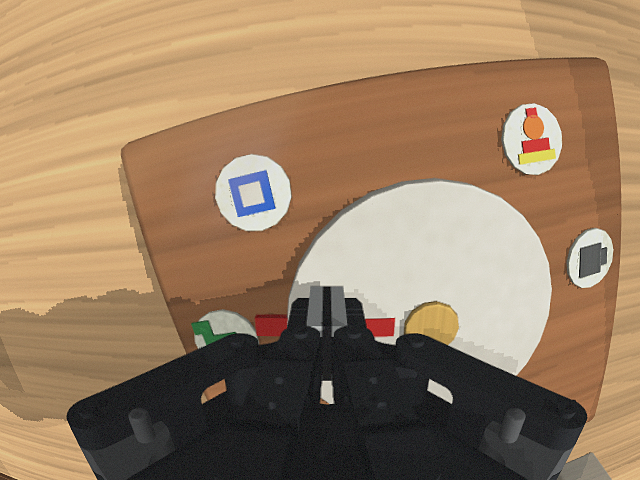

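The pointer tip at (265,328) is just short of the dino plaque at (222,335), so the dial is at about 1.35. I'll push about 0.13 rad more, then back off and measure.

```bash
python3 -m creep '[{"dx":-0.0024,"dy":-0.0006,"dz":0,"yaw":-2.5},{"dx":-0.0024,"dy":-0.0006,"dz":0,"yaw":-2.5},{"dx":-0.0024,"dy":-0.0006,"dz":0,"yaw":-2.5},{"dx":0,"dy":0,"dz":0,"yaw":0},{"dx":0,"dy":0,"dz":0,"yaw":0}]'
python3 - <<'E'
from h import *
dial();
E
python3 -m creep '[{"dx":0.01,"dy":0,"dz":0,"yaw":0},{"dx":0.02,"dy":0,"dz":0,"yaw":0},{"dx":0.03,"dy":0,"dz":0,"yaw":0},{"dx":0.03,"dy":0,"dz":0,"yaw":0},{"dx":0.03,"dy":0,"dz":0,"yaw":0},{"dx":0,"dy":0,"dz":0,"yaw":0},{"dx":0,"dy":0,"dz":0,"yaw":0}]'
python3 - <<'E'
from h import *
im=dial();cv2.imwrite("pics/t5.png",im[:,:,::-1]);wrist("w5")
a=cv2.resize(im[200:340,240:400],None,fx=4,fy=4,interpolation=2)[:,:,::-1];b=cv2.imread("pics/w5.png")[100:480,:,:]
cv2.imwrite("pics/t5c.png",a)
E
```

```text
t: 5.48
tool_pos: [0.498, -0.0474, 0.0703]
eef_rot: [[-0.999, -0.051, 0.0], [-0.051, 0.999, 0.0], [-0.0, 0.0, -1.0]]
wrist_force: [0.7, 0.0, 0.1]
opening: 0.001
gripper_force: 0.0
tool rad 0.05450617687010293 ang q 1.150039921958674 x-axis q -4.793091008152544 axle in tool [-0.0182  0.0514]
t: 6.12
tool_pos: [0.3766, -0.0542, 0.0706]
eef_rot: [[-0.999, -0.052, -0.0], [-0.052, 0.999, -0.0], [0.001, -0.0, -1.0]]
wrist_force: [0.9, 0.1, 0.7]
opening: 0.001
gripper_force: 0.0
tool rad 0.1490424885826059 ang q 0.27511163196981603 x-axis q -4.791827337022803 axle in tool [-0.1398  0.0517]
red [345.0474 272.8815] 211 0.05339431161669886 1.5047510869979144
red [289.     318.2222] 9 0.10621464049371446 -0.7097508572923252
wred [521.6444 345.2222] 45 0.1177818505488026 -0.5563887200674077
wred [517.2131 367.7213] 122 0.10515598204116919 -0.6315046194163622
```

View pics/t5c.png

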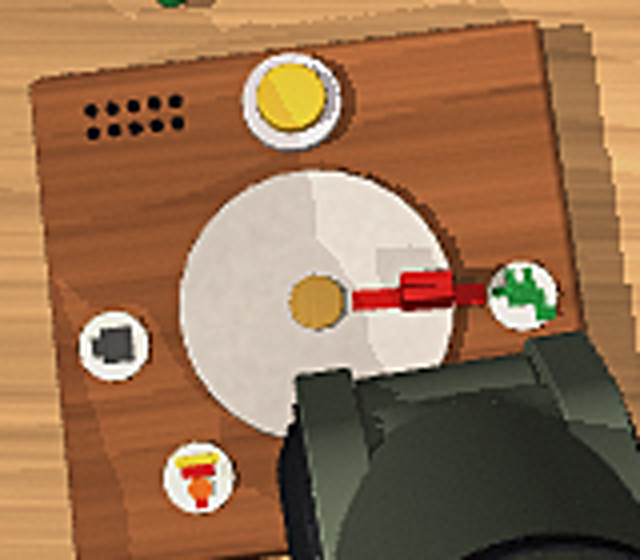

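The pointer now points at the dino plaque (523,296 in the crop), with its tip at (486,294). A finer measurement from the flat pointer parts only:

```bash
python3 - <<'E'
from h import *
im=cv2.imread("pics/t5.png")[:,:,::-1].copy();c,y,_=fit()
top=np.array([ray("top",p,.048)[:2] for p in [(369.6,274.06)]])
m=cv2.inRange(cv2.cvtColor(im,cv2.COLOR_RGB2HSV),(0,170,60),(8,255,255))
for u0,u1 in((328,339),(355,362)):
    v,u=np.nonzero(m[255:290,u0:u1]);p=np.array([u.mean()+u0,v.mean()+255])
    w=ray("top",p,.0585)[:2];print(p,w,np.arctan2(-(w-c)[1],-(w-c)[0])-y)
    if u0<340:a=w
d=w-a;print("dir",np.arctan2(-d[1],-d[0])-y)
for ce,ar,el in blobs(im,(0,0,120),(179,70,255),(355,255,385,290)): print("plaque",ce,el,[np.arctan2(-(k-c)[1],-(k-c)[0])-y for k in [ray("top",q,.048)[:2] for q in (ce,el)]])
E
```

```text
[333.2917 274.2917] [ 0.5138 -0.0247] 1.449890762474279
[357.625  273.4688] [ 0.5159 -0.0739] 1.4697836437793745
dir 1.4817142959594984
plaque [369.6364 274.0979] [369.9777 273.5695] [np.float64(1.4705988161331658), np.float64(1.4809010185340754)]
```

The dial reads about 1.49 rad, roughly 1 mm off at the plaque, so it's set. Now lift and go over the button.

```bash
python3 -m creep '[{"dx":0,"dy":0,"dz":-0.033,"yaw":0},{"dx":0,"dy":0,"dz":-0.033,"yaw":0},{"dx":0,"dy":0,"dz":0,"yaw":0}]'
python3 -m creep '[{"dx":-0.0308,"dy":0.0076,"dz":0,"yaw":0},{"dx":-0.0308,"dy":0.0076,"dz":0,"yaw":0},{"dx":-0.0308,"dy":0.0076,"dz":0,"yaw":0},{"dx":-0.0308,"dy":0.0076,"dz":0,"yaw":0},{"dx":-0.0308,"dy":0.0076,"dz":0,"yaw":0},{"dx":-0.0308,"dy":0.0076,"dz":0,"yaw":0},{"dx":-0.0308,"dy":0.0076,"dz":0,"yaw":0},{"dx":-0.0308,"dy":0.0076,"dz":0,"yaw":0}]'
python3 -m creep '[{"dx":0,"dy":0,"dz":0,"yaw":0},{"dx":0,"dy":0,"dz":0,"yaw":0},{"dx":0,"dy":0,"dz":0,"yaw":0}]'
python3 - <<'E'
from h import *
c,y,_=fit();b=c+.107*np.array([np.cos(y),np.sin(y)]);s=monitor.state()
print(b,s['eef_rot'].T@np.array([*(b-s['tool_pos'][:2]),.0-0]))
wrist("w6")
E
```

```text
t: 6.47
tool_pos: [0.3807, -0.054, 0.1404]
eef_rot: [[-0.999, -0.053, 0.006], [-0.053, 0.999, -0.0], [-0.006, -0.0, -1.0]]
wrist_force: [1.6, 0.8, 0.0]
opening: -0.001
gripper_force: 0.0
t: 7.13
tool_pos: [0.6229, 0.0207, 0.1361]
eef_rot: [[-0.999, -0.054, 0.0], [-0.054, 0.999, 0.0], [-0.0, 0.0, -1.0]]
wrist_force: [-0.2, -0.5, 0.6]
opening: -0.004
gripper_force: 0.0
t: 7.38
tool_pos: [0.6206, 0.0199, 0.1358]
eef_rot: [[-0.999, -0.054, -0.001], [-0.054, 0.999, -0.0], [0.001, -0.0, -1.0]]
wrist_force: [0.0, -0.0, -0.3]
opening: 0.001
gripper_force: 0.0
[0.6196 0.0189] [ 0.0011 -0.0009  0.    ]
wred [203.8095 398.    ] 21 0.24559676833039085 2.698443461929434
```

View pics/w6.png

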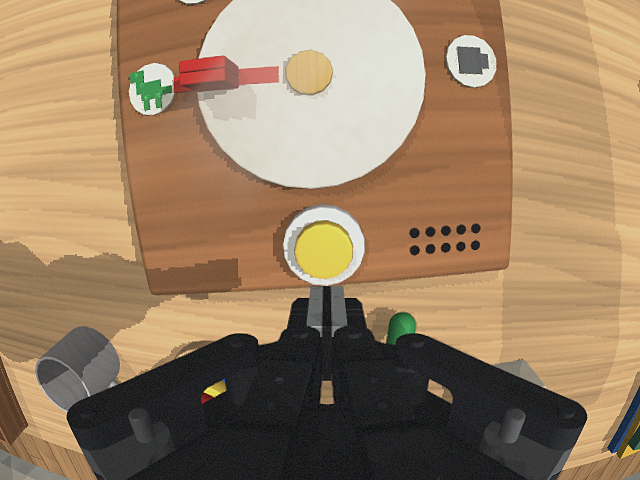

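The pointer is aimed at the dino plaque (150,90), and the button at (324,250) is below the fingertip. Now descend and press.

```bash
python3 -m creep '[{"dx":0.001,"dy":-0.001,"dz":0.02,"yaw":0},{"dx":0,"dy":0,"dz":0.02,"yaw":0},{"dx":0,"dy":0,"dz":0.014,"yaw":0},{"dx":0,"dy":0,"dz":0.006,"yaw":0},{"dx":0,"dy":0,"dz":0,"yaw":0},{"dx":0,"dy":0,"dz":0,"yaw":0}]'
python3 -m creep '[{"dx":0,"dy":0,"dz":0.003,"yaw":0},{"dx":0,"dy":0,"dz":0.003,"yaw":0},{"dx":0,"dy":0,"dz":0.003,"yaw":0},{"dx":0,"dy":0,"dz":0.002,"yaw":0},{"dx":0,"dy":0,"dz":0,"yaw":0},{"dx":0,"dy":0,"dz":0,"yaw":0},{"dx":0,"dy":0,"dz":0,"yaw":0}]'
python3 -m creep '[{"dx":0,"dy":0,"dz":0.001,"yaw":0},{"dx":0,"dy":0,"dz":0.001,"yaw":0},{"dx":0,"dy":0,"dz":0,"yaw":0},{"dx":0,"dy":0,"dz":0,"yaw":0},{"dx":0,"dy":0,"dz":0,"yaw":0}]'
```

```text
t: 7.93
tool_pos: [0.62, 0.0187, 0.0769]
eef_rot: [[-0.999, -0.054, 0.0], [-0.054, 0.999, -0.0], [-0.0, -0.0, -1.0]]
wrist_force: [0.5, -0.7, 0.2]
opening: -0.002
gripper_force: 0.0
t: 8.52
tool_pos: [0.6201, 0.0189, 0.0655]
eef_rot: [[-0.999, -0.054, 0.0], [-0.054, 0.999, -0.0], [-0.0, -0.0, -1.0]]
wrist_force: [1.7, -0.5, 1.5]
opening: -0.001
gripper_force: 1.1
t: 8.93
tool_pos: [0.6201, 0.0189, 0.0634]
eef_rot: [[-0.999, -0.054, 0.0], [-0.054, 0.999, 0.0], [-0.0, 0.0, -1.0]]
wrist_force: [1.8, -0.0, 3.5]
opening: -0.004
gripper_force: 1.7
```

Contact was at about 67 mm; the button is now 3.6 mm down. I'll press on to the stop.

```bash
python3 -m creep '[{"dx":0,"dy":0,"dz":0.001,"yaw":0},{"dx":0,"dy":0,"dz":0.001,"yaw":0},{"dx":0,"dy":0,"dz":0.001,"yaw":0},{"dx":0,"dy":0,"dz":0,"yaw":0},{"dx":0,"dy":0,"dz":0,"yaw":0},{"dx":0,"dy":0,"dz":0,"yaw":0}]'
python3 -m creep '[{"dx":0,"dy":0,"dz":0.001,"yaw":0},{"dx":0,"dy":0,"dz":0,"yaw":0},{"dx":0,"dy":0,"dz":0,"yaw":0},{"dx":0,"dy":0,"dz":0,"yaw":0}]'
```

```text
t: 9.43
tool_pos: [0.6202, 0.0189, 0.0609]
eef_rot: [[-0.999, -0.054, 0.001], [-0.054, 0.999, -0.0], [-0.001, -0.0, -1.0]]
wrist_force: [-1.7, -1.6, 15.5]
opening: -0.002
gripper_force: 7.8
t: 9.77
tool_pos: [0.6203, 0.0189, 0.0607]
eef_rot: [[-0.999, -0.054, 0.001], [-0.054, 0.999, -0.0], [-0.001, -0.0, -1.0]]
wrist_force: [-6.8, -0.2, 29.2]
opening: -0.004
gripper_force: 14.4
```

The button is fully down, against a hard stop at 29 N. Release it and retreat upward.

```bash
python3 -m creep '[{"dx":0,"dy":0,"dz":-0.006,"yaw":0},{"dx":0,"dy":0,"dz":-0.01,"yaw":0},{"dx":0,"dy":0,"dz":-0.02,"yaw":0},{"dx":0,"dy":0,"dz":-0.03,"yaw":0},{"dx":0,"dy":0,"dz":-0.03,"yaw":0},{"dx":0,"dy":0,"dz":-0.03,"yaw":0},{"dx":0,"dy":0,"dz":0,"yaw":0},{"dx":0,"dy":0,"dz":0,"yaw":0}]'
python3 -m creep '[{"dx":0,"dy":0,"dz":0,"yaw":0},{"dx":0,"dy":0,"dz":0,"yaw":0},{"dx":0,"dy":0,"dz":0,"yaw":0},{"dx":0,"dy":0,"dz":0,"yaw":0}]'
python3 -c "from h import *;wrist('w7')"
```

```text
t: 10.43
tool_pos: [0.6204, 0.0189, 0.1868]
eef_rot: [[-0.999, -0.054, 0.002], [-0.054, 0.999, 0.0], [-0.002, 0.0, -1.0]]
wrist_force: [0.3, 0.7, -0.7]
opening: 0.007
gripper_force: 0.0
t: 10.77
tool_pos: [0.6196, 0.0189, 0.1844]
eef_rot: [[-0.999, -0.054, -0.001], [-0.054, 0.999, -0.0], [0.002, -0.0, -1.0]]
wrist_force: [-0.2, 0.6, -0.4]
opening: 0.003
gripper_force: 0.0
wred [222.0444 384.1778] 45 0.26595815470360445 2.7246974377968067
```

View pics/w7.png

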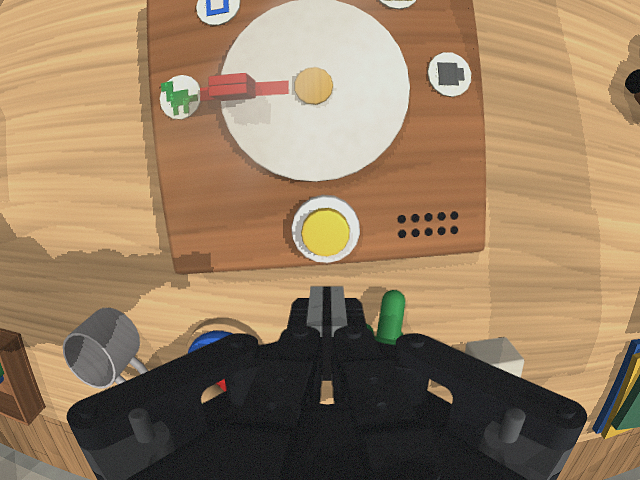

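The pointer is on the dino (180,97), the button (326,232) is back up, and the toys look untouched.

```bash
python3 -c "from rig import r;print(r.close_job())"
```

```text
the job is handed in; nothing more can be done
None
```

The pointer is set on the dinosaur (dial about 1.49 rad against 1.5 wanted), the button was pressed to its stop and came back up, no toys appear to have moved, and the job was handed in at about 11 s.

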